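Hand the long gouge across the bench, handle first

ROBOT

A 7-joint arm with a two-finger parallel gripper is mounted at the origin on the work surface. World frame = base frame: x ahead of the robot, y to its left, z up, the work surface at z = 0. Lengths are in m, angles in rad, forces in N, time in s.
With the tool pointing down it reaches from about 0.4 to 0.875 m from the base axis. Payload 4.4 kg.
Tool frame: the origin (TCP) lies on the centre line of the jaws, within the pads' length; the fingertips stand ahead of it and the grasp point (between the pads) is the TCP (ctrl.tip_reach is the z of the fingertips in the tool frame, in m); z points along the fingers, y is the direction in which the jaws open and shut (so a half turn about z gives the same grasp; the last joint's range is limited). The gripper opens to 85 mm and grips with 20 to 120 N. Pads are 22 mm wide; open, the fingers measure 114 mm over their backs; the gripper's body (76 mm by 85 mm) begins 54 mm behind the grasp point. The pads swing forward as they close: fully open they stand 13 mm farther back than shut.
Start: joints at [1.073, 0.628, 0.038, 1.517, -0.027, 0.996, -0.02], TCP at [0.272, -0.59, 0.25] pointing down, gripper open.
Joint ranges: [-3.06, 3.06], [-0.37, 2.12], [-1.25, 1.32], [0.18, 2.47], [-1.1, 4.24], [0.23, 1.98], [-2.94, 2.94]. Speed limits (rad/s): [2.57, 2.57, 3.14, 3.14, 3.14, 3.14, 3.14].

INTERFACE

Orientations are given as a unit quaternion [x, y, z, w].
In Python, from bench import ctrl gives the robot as it stands. Calls block until the motion is done:
- ctrl.move_to(position, orientation): joint-space move of the TCP to a pose.
- ctrl.line_to(position, v=0.15, attitude=None, until_force=None): straight line of the TCP; attitude=None keeps the orientation; v is the mean speed in m/s. With until_force (N) it stops when the force on the tool has changed by that much, and returns True; else False.
- ctrl.set_joints(angles): joint-space move.
- ctrl.set_gripper(opening): finger opening in m; the grip force is fixed at half the most; returns when the fingers have stopped.
- ctrl.dwell(seconds).
- ctrl.ik(position, orientation): joint angles nearest the present ones, or None.
- ctrl.snapshot(name): name is "scene" or "side" or "wrist"; returns a dict with "pixels" (420x560x3 uint8, red, green, blue), "fx", "fy", "cx", "cy" (pixels), "xyz" and "orientation" of the camera in the world. Camera axes: x right, y down, z forward; pixel columns grow to the right and rows downward; lengths in m; the calibration is good to about 2 mm. A picture is of the moment at which its call begins. There is no depth.
A pose or a line that the arm cannot do raises ctrl.PlanningError and nothing moves.
- ctrl.sign_off(): hands the job in, once; it reports no verdict.
Trained networks look in the newest picture that a camera, given by its name, has taken for a name from the list of things; names that differ only in an ending like _2 or _b are one class to them, and where a whole thing is asked for, a point or a joint stands for the part that bears it (a point fixed in the world has none). Each returns a list of dicts, best first, with "score" (0 to 1); they miss things now and then, are a little off and sometimes report something else, mostly with a low value. They report only what shows in the picture. A call takes as long as a camera call.
- ctrl.recognise(label, camera): "xyz" ([x, y, z] in m, in world coordinates, good to about 4 mm: the middle of the surface that is visible of it).
- ctrl.silhouettes(label, camera): "pixels" (420x560 bool, what is visible of it).
Readings, each from a call of its own:
- ctrl.current_time(): time.
- ctrl.current_joint_positions(): joint angles.
- ctrl.current_qd(): joint speeds.
- ctrl.current_tau(): joint torques, N m.
- ctrl.current_ee_pos(): TCP position.
- ctrl.current_orientation(): TCP orientation.
- ctrl.current_wrist_force(): force on the tool from outside, world axes, zero at the start.
- ctrl.current_torque(): the same for the moment, N m.
- ctrl.current_width(): finger opening in m.
Only numpy, scipy, OpenCV 4.12 (cv2) and the standard library are available. Lean on these libraries where they do the work, as an engineer would, in place of code of your own. Each camera call takes 0.05 s, during which the arm holds its last target. There are 200 camera calls.

TASK

Draw the long-handled gouge up out of its hole in the slanted tool rack, turn it level with the butt of its handle pointing straight across the bench away from the robot, and finish still holding it there, steady, at least 15 cm above the bench, so that the carver sitting opposite can take it. Grip it by the blade-side half of its handle so that the butt half is free for the carver's hand, and leave the other two tools in the rack, the spoon blank and the mallet as they are. The program ends while the robot is holding the gouge in the air: do not put it down or let go.

Things in the scene. Friction and masses are not known exactly. Their poses are not given: they have to be found in the camera images.
- gouge_mid (a point): long-handled gouge, the tool with the longest handle: 225 mm long, 0.2 kg. Point half-way along, on its axis; z runs from cutting edge to handle butt (in the rack: up, leaning 40 deg, up to 3 deg of play). Its shoulder, resting on the rack, is 12 mm from here towards the edge; from there a round wooden handle, diameter 29 mm, runs 125 mm to the butt
- gouge_edge (a point): middle of the gouge's cutting edge, at the blade end of its axis. Below the shoulder a brass ferrule (18 mm diameter) and U-shaped steel blade (16 mm wide), together 100 mm long, stand in the rack's hole
- gouge_butt (a point): free end of the gouge's handle, on its axis; a 31 mm steel hoop surrounds the handle 10 to 18 mm from it
- rack: wooden slanted tool rack screwed to the bench, 290 mm wide (y), 170 mm deep (x). Origin on the bench, 120 mm below the mouth of its middle hole; z up. The tools lean 40 deg from vertical towards its +x, which faces away from the robot within 25 deg. Holes 21 mm wide at y = -75, 0, +75 mm; any tool may be in any of them
- rack_face (a point): middle of the middle hole's mouth, in the upper face of the rack's 20 mm top board. z points out along the holes (40 deg from vertical), y along the row. A second bored board guides the blades lower down. The gouge's edge leaves the mouth after a draw of 100 mm along z
- palm_mid (a point): palm gouge, a bystander in the rack: short 57 mm handle ending in a 37 mm mushroom knob, 147 mm long in all; point half-way along it
- knife_mid (a point): slim carving knife, a bystander in the rack: thin 80 mm handle, 21 mm in diameter with a 27 mm collar at its foot, 175 mm long in all; point half-way along it
- blank_mid (a point): roughed-out wooden spoon blank, a bystander lying on the bench beyond the rack, 209 mm long, 22 mm high; point at half height
- mallet_mid (a point): round carver's mallet, a bystander lying on the bench to the left of the rack, head 74 mm in diameter, 238 mm long; point in its head near the handle, 35 mm above the bench
- bench_mid (a point): a point on the bench top 600 mm straight ahead of the robot; its x axis points straight across the bench away from the robot, to the carver's side, z up

How it is judged:
On the way:
1. the gouge is drawn fully out of its hole, held by the gripper (z of gouge_edge in the frame of rack_face above 0 m and contact force between the fingers and gouge above 1 N), for 0.1 s.
At the end, for the whole second after the job is handed in: Gouge held still in the fingers alone: middle over 150 mm, ends over 120 mm above the bench, level within 15 deg, butt straight away from the robot within 18 deg; gripped on the handle over 55 mm from the butt; other tools moved under 15 mm, blank and mallet under 20 mm (angle between gouge_mid's own z axis and vertical between 1.309 and 1.833 rad and angle between the z axis of gouge_mid and the x axis of bench_mid, either way round below 0.32 rad and ((world x of gouge_edge below 0.3 m and world x of gouge_butt above 0.3 m) or (world x of gouge_edge below 0.45 m and world x of gouge_butt above 0.45 m) or (world x of gouge_edge below 0.6 m and world x of gouge_butt above 0.6 m) or (world x of gouge_edge below 0.75 m and world x of gouge_butt above 0.75 m) or (world x of gouge_edge below 0.9 m and world x of gouge_butt above 0.9 m)) and height (world z) of gouge_mid above 0.15 m and height (world z) of each of gouge_edge, gouge_butt above 0.12 m and contact force between the fingers and gouge above 1 N and contact force between gouge and rack below 0.05 N and contact force between gouge and palm below 0.05 N and contact force between gouge and knife below 0.05 N and distance between the grasp point and gouge_butt above 0.055 m and distance between the grasp point and gouge_edge above 0.095 m and linear speed of gouge below 0.02 m/s and distance of each of palm_mid, knife_mid from where it was at the start of the episode below 0.015 m and distance of each of blank_mid, mallet_mid from where it was at the start of the episode below 0.02 m); the arm keeps its last pose, push and grip.
It fails at once if the gouge is dropped or let down on the bench (height (world z) of gouge_edge below 0.015 m or height (world z) of gouge_butt below 0.03 m).
It fails at once if another tool in the rack is disturbed (distance of any of palm_mid, knife_mid from where it was at the start of the episode above 0.03 m).
It fails at once if the spoon blank or the mallet is disturbed (distance of any of blank_mid, mallet_mid from where it was at the start of the episode above 0.03 m).
It also fails if it takes over 42 s, if anything falls off the work surface, if the arm or the gripper's body presses on something with over 40 N, if the wrist force passes 120 N, or if a joint passes its speed limit or range.

## Working session

There is one attempt and no reset: what is moved stays moved. The work goes in short steps, each a Python script; the robot and the scene stay as the last script left them, time stands still between calls to the robot, and variables do not carry over. Pictures are saved under pics/ and viewed, about 8 in all and at most 12, crops included, and the job is handed in when it is done.

```bash
ls; mkdir -p pics
python3 - <<'E'
from bench import ctrl
import cv2,numpy as np
ims=[]
for c in ["scene","side"]:
    s=ctrl.snapshot(c); ims.append(s["pixels"]); print(c,s["fx"],s["cx"],s["cy"],np.round(s["xyz"],3),np.round(s["orientation"],3))
    for l in ["gouge_mid","gouge_butt","rack","rack_face","palm_mid","knife_mid","blank_mid","mallet_mid"]:
        try: print(l,[(np.round(d["xyz"],3).tolist(),round(d["score"],2)) for d in ctrl.recognise(l,c)][:3])
        except Exception as e: print(l,repr(e))
    cv2.imwrite(f"pics/{c}0.png",s["pixels"][...,::-1])
print(ctrl.current_time(), ctrl.tip_reach)
E
```

```text
pics
scene 439.4041107721795 280.0938489118532 205.6462895755628 [ 1.317 -0.076  1.065] [ 0.764  0.545 -0.192 -0.286]
gouge_mid [([0.613, 0.022, 0.207], 0.71)]
gouge_butt [([0.615, 0.025, 0.205], 0.65), ([0.548, 0.047, 0.016], 0.54)]
rack [([0.547, 0.048, 0.02], 0.8)]
rack_face [([0.549, 0.047, 0.015], 0.95)]
palm_mid [([0.55, -0.037, 0.158], 0.59)]
knife_mid [([0.611, 0.023, 0.202], 0.71), ([0.604, 0.108, 0.171], 0.61)]
blank_mid [([0.776, -0.089, 0.013], 0.8), ([0.546, 0.045, 0.021], 0.49), ([0.612, 0.023, 0.206], 0.25)]
mallet_mid []
side 517.0462979120473 283.55181835055555 214.38200656573719 [ 0.214 -0.331  0.945] [ 0.891 -0.305  0.106 -0.319]
gouge_mid [([0.524, -0.039, 0.153], 0.63)]
gouge_butt [([0.572, 0.024, 0.17], 0.9)]
rack []
rack_face [([0.491, 0.023, 0.064], 0.73)]
palm_mid [([0.524, -0.041, 0.15], 0.69)]
knife_mid [([0.576, 0.104, 0.144], 0.78), ([0.569, 0.024, 0.17], 0.4)]
blank_mid [([0.758, -0.091, 0.018], 0.71)]
mallet_mid [([0.433, 0.484, 0.045], 0.84)]
0.9 0.019
```

View pics/scene0.png

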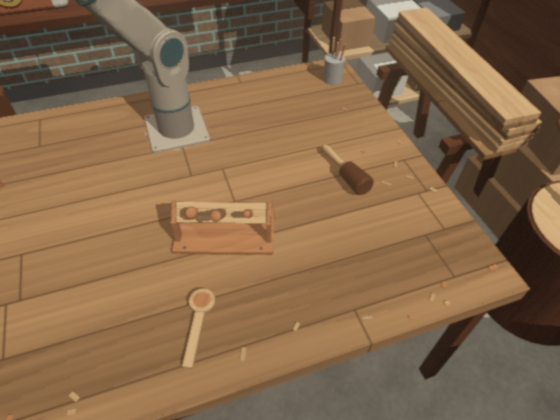

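View pics/side0.png

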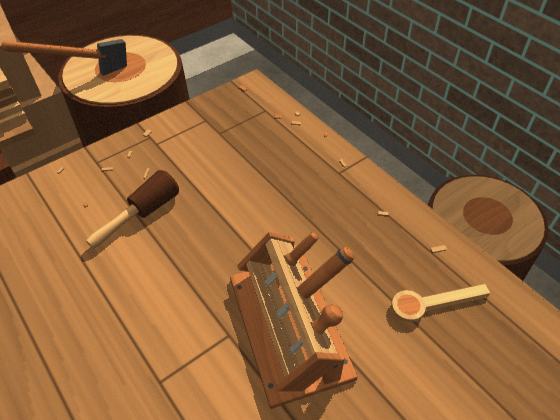

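The gouge is the hooped, longest handle in the middle hole: butt at about (347,253) in side and (217,215) in scene. The palm gouge is on the −y side and the knife on the +y side. The mallet and blank are well clear. Next I'll fit its axis with a handle model against the silhouettes.

```bash
cat > fit.py <<'E'
import cv2,numpy as np
from scipy.spatial.transform import Rotation as R
from scipy.optimize import minimize
def proj(s,P):
    p=R.from_quat(s["orientation"]).inv().apply(np.asarray(P)-s["xyz"])
    return np.c_[s["fx"]*p[:,0]/p[:,2]+s["cx"], s["fy"]*p[:,1]/p[:,2]+s["cy"]]
def axis(yaw,lean): return np.array([np.cos(yaw)*np.sin(lean),np.sin(yaw)*np.sin(lean),np.cos(lean)])
def hull(s,p,L=.125,r=.0145):
    a=axis(p[2],p[3]); f=np.array([p[0],p[1],.12]); u=np.cross(a,[0,0,1]);u/=np.linalg.norm(u);w=np.cross(a,u)
    t=np.linspace(0,2*np.pi,40)[:,None]; c=r*(np.cos(t)*u+np.sin(t)*w)
    return cv2.convexHull(proj(s,np.r_[f+c,f+a*L+c]).astype(np.float32))
def soft(s,p,k=4):
    m=np.zeros((420*k,560*k),np.uint8); cv2.fillConvexPoly(m,np.round((hull(s,p)+.5)*k).astype(np.int32),255)
    return cv2.resize(m,(560,420),interpolation=cv2.INTER_AREA)/255.
def fit(views,p0):   # views: list of (snap,mask)
    cost=lambda p:sum(np.abs(soft(s,p)-m).sum()/m.sum() for s,m in views)+((p[3]-np.radians(40))/np.radians(6))**2*.1
    return minimize(cost,p0,method="Nelder-Mead",options=dict(initial_simplex=np.array([p0]+[np.array(p0)+d for d in np.diag([.01,.01,.15,.05])])))
E
python3 - <<'E'
from bench import ctrl
from fit import *
V=[];crops=[]
for c in ["scene","side"]:
    s=ctrl.snapshot(c)
    ds=[d for d in ctrl.silhouettes("gouge_mid",c)]
    want=(217,215) if c=="scene" else (330,272)
    for d in ds:
        ys,xs=np.where(d["pixels"]); print(c,d["score"],xs.mean(),ys.mean(),len(xs))
    d=min(ds,key=lambda d:np.hypot(*(np.argwhere(d["pixels"]).mean(0)[::-1]-want)))
    V.append((s,d["pixels"].astype(float)))
np.save("V.npy",np.array(V,dtype=object),allow_pickle=True)
r=fit(V,[.53,.02,0.,.7]); print(r.x[:2],np.degrees(r.x[2:]),r.fun)
r1=[fit([v],r.x) for v in V]; print([(q.x.round(3),q.fun) for q in r1])
for (s,m),(x,y) in zip(V,[(220,220),(315,290)]):
    im=cv2.resize(s["pixels"][y-60:y+60,x-65:x+65][...,::-1],None,fx=5,fy=5)[:, :]
    T=lambda h:np.round((h.reshape(-1,2)-[x-65,y-60]+.5)*5).astype(np.int32)
    cv2.polylines(im,[T(hull(s,r.x))],True,(0,255,0),1)
    for q in cv2.findContours(m.astype(np.uint8),0,2)[0]: cv2.polylines(im,[T(q)],True,(255,0,255),1)
    crops.append(cv2.resize(im,(400,370)))
cv2.imwrite("pics/fit.png",np.hstack(crops))
E
```

```text
scene 0.59 217.67808219178082 214.0205479452055 146
side 0.7 321.73946689595874 275.95098882201205 1163
[0.53935015 0.03891154] [-15.84307062  41.54522209] 0.41782220568574346
[(array([ 0.539,  0.04 , -0.281,  0.729]), np.float64(0.10660576216148179)), (array([ 0.536,  0.04 , -0.389,  0.697]), np.float64(0.17170259795623635))]
```

View pics/fit.png

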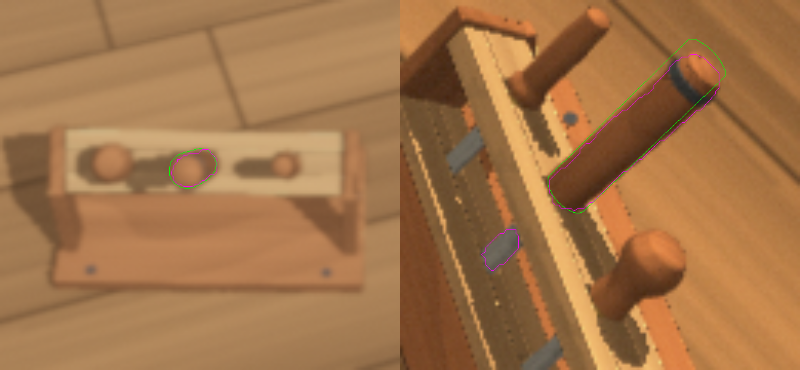

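The overlay shows the side mask also includes the blade blob below the board, which skews the fit. I'll keep only the handle component, refit, and cross-check the rack yaw from the baseboard edge.

Run:
```python
from fit import *
V=[tuple(v) for v in np.load("V.npy",allow_pickle=True)]
out=[]
for s,m in V:
    n,l,st,_=cv2.connectedComponentsWithStats(m.astype(np.uint8)); out.append((s,(l==1+st[1:,4].argmax()).astype(float)))
V=out; np.save("V.npy",np.array(V,dtype=object),allow_pickle=True)
for y0 in (-.4,-.2,0,.2):
    r=fit(V,[.535,.035,y0,.7]); r=fit(V,r.x); print(r.x[:2].round(4),np.degrees(r.x[2:]).round(1),round(r.fun,3))
# rays onto plane z
def ray(s,u,v,z):
    d=R.from_quat(s["orientation"]).apply([(u-s["cx"])/s["fx"],(v-s["cy"])/s["fy"],1]); return s["xyz"]+d*(z-s["xyz"][2])/d[2]
s0,s1=V[0][0],V[1][0]
sc=lambda X,Y,x,y:(x-65+X*650/400/5-.5, y-60+Y*600/370/5-.5)
for nm,s,o,pts,z in [("screws scene",s0,(220,220),[(91,270),(326,272)],.012),("board front scene",s0,(220,220),[(67,193),(343,194)],.11),
   ("board back scene",s0,(220,220),[(65,130),(343,129)],.13)]:
    a,b=[ray(s,*sc(*p,*o),z) for p in pts]; d=b-a; print(nm,a.round(3),b.round(3),np.linalg.norm(d).round(3),"yaw",np.degrees(np.arctan2(-d[0],d[1])).round(1))
```

```text
[0.5396 0.0395] [-16.3  41.5] 0.332
[0.5395 0.0396] [-16.1  42.2] 0.347
[0.5389 0.0393] [-16.3  41.9] 0.346
[0.5388 0.0391] [-16.   42.1] 0.336
screws scene [ 0.543 -0.076  0.012] [0.615 0.132 0.012] 0.221 yaw -19.2
board front scene [ 0.526 -0.08   0.11 ] [0.605 0.153 0.11 ] 0.246 yaw -18.8
board back scene [ 0.47  -0.068  0.13 ] [0.549 0.172 0.13 ] 0.252 yaw -18.2
```

Rack yaw is about −18.5°, and the gouge fit gives −16° with a 42° lean, which agrees within the play. Now I'll check reachability and move to a standoff for a wrist view.

```bash
cat > plan.py <<'E'
from fit import *
def tool(a,yaw,tilt):
    """tool y perpendicular to gouge axis a; tool z in plane of a and lean, tilt = rotation from perpendicular towards straight down"""
    y=np.cross(a,[0,0,1]); y/=np.linalg.norm(y)      # horizontal, perpendicular to a
    z=np.cross(y,a); z=z if z[2]<0 else -z           # perpendicular to a, pointing down-forward
    z=R.from_rotvec(-y*tilt).apply(z) if R.from_rotvec(-y*tilt).apply(z)[2]<z[2] else R.from_rotvec(y*tilt).apply(z)
    out=[]
    for sgn in (1,-1):
        Y=sgn*y; X=np.cross(Y,z); out.append(R.from_matrix(np.c_[X,Y,z]).as_quat())
    return z,out
E
python3 - <<'E'
from bench import ctrl
from plan import *
p=[.539,.0393,np.radians(-17),np.radians(41)]
a=axis(p[2],p[3]); g=np.array([p[0],p[1],.12])+a*.055
print(a,g)
for t in (0,10,20,30):
    z,qs=tool(a,p[2],np.radians(t))
    for q in qs:
        print(t,z.round(2),[None if (j:=ctrl.ik(x,q)) is None else np.round(j,2).tolist() for x in (g-.13*z,g,g+.14*a)])
for yaw in (0,):
  z,qs=tool(np.array([1,0,1e-3]),0,0)
  for q in qs: print("fin",z.round(2),ctrl.ik([.55,-.0,.35],q))
E
```

```text
[ 0.62739237 -0.1918131   0.75470958] [0.57350658 0.02875028 0.16150903]
0 [ 0.72 -0.22 -0.66] [None, None, [-0.14, 0.49, -0.15, 2.2, 2.17, 0.57, 2.12]]
0 [ 0.72 -0.22 -0.66] [None, [0.05, 0.78, -0.64, 2.46, 2.23, 1.17, -1.22], [-0.03, 0.5, -0.3, 2.2, 2.11, 0.63, -0.94]]
10 [ 0.6  -0.18 -0.78] [[-0.76, 0.32, 0.4, 2.44, 1.99, 0.33, 2.07], [0.05, 0.65, -0.51, 2.35, 2.11, 0.78, 2.1], [-0.22, 0.46, 0.04, 2.08, 1.61, 0.28, 2.7]]
10 [ 0.6  -0.18 -0.78] [[0.32, 0.46, -1.06, 2.42, 1.66, 0.91, -0.75], [0.37, 0.85, -1.06, 2.35, 1.95, 1.15, -0.79], [-0.09, 0.46, -0.14, 2.07, 1.61, 0.37, -0.42]]
20 [ 0.46 -0.14 -0.87] [[-0.61, 0.28, 0.35, 2.26, 0.76, 0.26, -2.86], [-0.27, 0.56, 0.03, 2.24, 1.96, 0.25, 2.25], [-0.44, 0.49, 0.43, 1.94, -0.01, 0.28, -1.97]]
20 [ 0.46 -0.14 -0.87] [[-0.26, 0.27, -0.09, 2.25, 1.02, 0.37, 0.01], [0.44, 0.79, -1.06, 2.22, 1.7, 0.94, -0.5], [0.03, 0.47, -0.25, 1.93, 0.89, 0.44, 0.34]]
30 [ 0.31 -0.1  -0.95] [[-0.28, 0.3, 0.06, 2.06, 0.3, 0.5, -2.33], [-0.58, 0.63, 0.58, 2.11, -0.84, 0.26, -1.21], [-0.25, 0.51, 0.21, 1.78, 0.03, 0.56, -1.97]]
30 [ 0.31 -0.1  -0.95] [[0.09, 0.32, -0.41, 2.05, 0.58, 0.59, 0.52], [-0.1, 0.56, -0.12, 2.1, 0.85, 0.29, 0.28], [0.17, 0.53, -0.43, 1.77, 0.6, 0.67, 0.66]]
fin [ 0.  0. -1.] [-0.0154809   0.3829976  -0.05130461  1.65988733  0.02159523  1.09826022
 -1.64368161]
fin [ 0.  0. -1.] [ 0.44852539  0.46495853 -0.75767006  1.64684028  0.34208398  1.16631831
  1.17847731]
```

Run:
```python
from bench import ctrl
from plan import *
p=[.539,.0393,np.radians(-17),np.radians(41)]
a=axis(p[2],p[3]); g=np.array([p[0],p[1],.12])+a*.056
z,qs=tool(a,p[2],np.radians(25)); q=qs[1]
ctrl.move_to([.42,-.22,.36],q)
ctrl.move_to(g-.14*z+[0,0,.02],q)
print(ctrl.current_joint_positions(),ctrl.current_ee_pos(),ctrl.current_time())
s=ctrl.snapshot("wrist"); print(s["xyz"],R.from_quat(s["orientation"]).as_matrix()[:,2])
W=ctrl.silhouettes("gouge_mid","wrist"); 
for d in W: print(d["score"],d["pixels"].sum(),np.argwhere(d["pixels"]).mean(0))
V=[tuple(v) for v in np.load("V.npy",allow_pickle=True)]
im=s["pixels"][...,::-1].copy()
cv2.polylines(im,[np.round(hull(s,p)).astype(np.int32)],True,(0,255,0),1)
if W:
    m=max(W,key=lambda d:d["score"])["pixels"].astype(np.uint8); n,l,st,_=cv2.connectedComponentsWithStats(m); m=(l==1+st[1:,4].argmax()).astype(float)
    V.append((s,m)); np.save("V3.npy",np.array(V,dtype=object),allow_pickle=True)
    for vs in (V,V[1:],V[2:]):
        r=fit(vs,p); r=fit(vs,r.x); print(r.x[:2].round(4),np.degrees(r.x[2:]).round(1),round(r.fun,3))
        if vs is V: cv2.polylines(im,[np.round(hull(s,r.x)).astype(np.int32)],True,(255,255,0),1)
    for c in cv2.findContours(m.astype(np.uint8),0,2)[0]: cv2.polylines(im,[c],True,(255,0,255),1)
cv2.imwrite("pics/wrist1.png",im)
```

```text
[ 0.2462051   0.27737647 -0.65886372  2.10775789  0.78736759  0.61598802
  0.29512707] [0.51968605 0.04399307 0.30987087] 3.9167
[0.40165619 0.07988562 0.39001666] [ 0.64067436 -0.19778997 -0.74189992]
0.74 2071 [226.15210043 250.52486721]
0.73 6014 [166.84702361 287.15779847]
[0.5391 0.0394] [-18.7  42. ] 4.027
[0.542  0.0419] [-49.7  33.8] 2.913
[ 0.6121 -0.016 ] [-24.8  41.7] 1.117
```

View pics/wrist1.png

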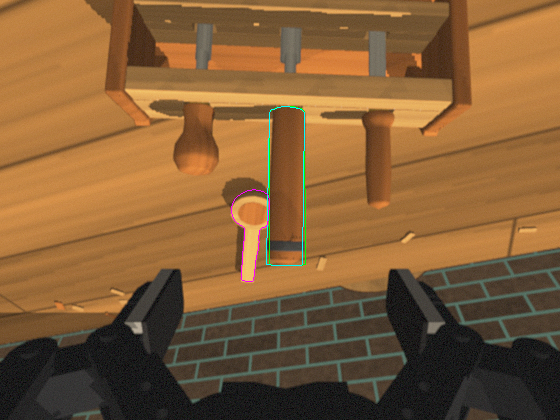

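In the wrist view the gouge stands upright in the middle at (268–304, 107–265), and my model overlay sits right on it. The top-scoring mask is the spoon blank at (250,226), so I'll refit with the other mask.

Run:
```python
from bench import ctrl
from plan import *
V=[tuple(v) for v in np.load("V3.npy",allow_pickle=True)]
W=ctrl.snapshot("wrist"); D=ctrl.silhouettes("gouge_mid","wrist")
m=min(D,key=lambda d:abs(np.argwhere(d["pixels"]).mean(0)[1]-287))["pixels"]
n,l,st,_=cv2.connectedComponentsWithStats(m.astype(np.uint8)); m=(l==1+st[1:,4].argmax()).astype(float)
print(np.argwhere(m).min(0),np.argwhere(m).max(0))
V[2]=(W,m); np.save("V3.npy",np.array(V,dtype=object),allow_pickle=True)
for vs in (V,V[1:],[V[0],V[2]],V[2:]):
    r=fit(vs,[.539,.0393,-.3,.72]); r=fit(vs,r.x); print(r.x[:2].round(4),np.degrees(r.x[2:]).round(1),round(r.fun,3))
```

```text
[104 268] [262 306]
[0.5393 0.0404] [-18.3  42.3] 0.436
[0.5388 0.0406] [-19.4  42.7] 0.229
[0.5393 0.0403] [-17.2  41.5] 0.244
[0.5382 0.0414] [-19.6  40. ] 0.074
```

Run:
```python
from bench import ctrl
from plan import *
p=[.539,.0405,np.radians(-18.5),np.radians(41.5)]
a=axis(p[2],p[3]); g=np.array([p[0],p[1],.12])+a*.055
z,qs=tool(a,p[2],np.radians(25)); q=qs[1]
ctrl.set_gripper(.052)
ctrl.move_to(g-.14*z,q)
print("hit",ctrl.line_to(g,v=.1,until_force=12))
print(np.array(ctrl.current_ee_pos())-g,ctrl.current_wrist_force(),ctrl.current_width(),ctrl.current_time(),ctrl.current_joint_positions())
s=ctrl.snapshot("wrist"); t=ctrl.snapshot("side")
cv2.imwrite("pics/pre.png",cv2.resize(np.hstack([s["pixels"][:,100:460],t["pixels"][100:400,160:460][:, :]. repeat(1,0) if 0 else cv2.resize(t["pixels"][160:400,200:440],(420,420))])[...,::-1],(780,420)))
```

```text
hit False
[1.11632174e-04 7.98133080e-05 4.10505112e-04] [-0.3195775  -0.77159785  0.42803857] 0.051898415424198575 6.35 [ 0.04010724  0.5736539  -0.36933281  2.15146673  1.3912633   0.41806087
 -0.28891327]
```

View pics/pre.png

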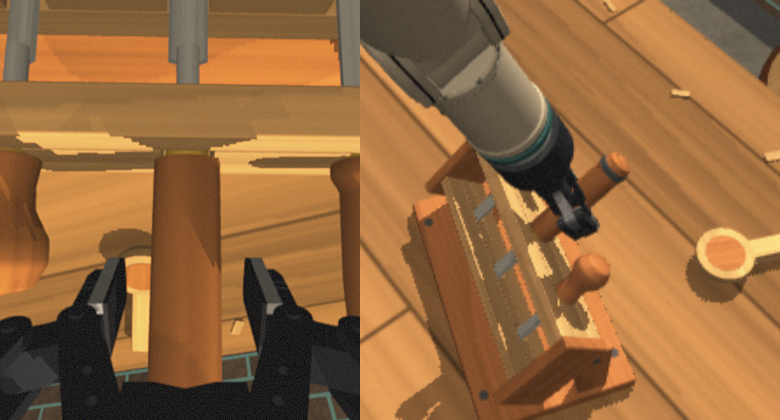

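The jaws straddle the handle, centred (handle 153–220, pads at 125 and 245), with the neighbours clear. Closing and drawing.

Run:
```python
from bench import ctrl
from plan import *
p=[.539,.0405,np.radians(-18.5),np.radians(41.5)]
a=axis(p[2],p[3]); g=np.array([p[0],p[1],.12])+a*.055
ctrl.set_gripper(0.); print(ctrl.current_width(),ctrl.current_wrist_force())
e=np.array(ctrl.current_ee_pos())
for d in (.02,.06,.135):
    h=ctrl.line_to(e+a*d,v=.07,until_force=25); print(d,h,np.linalg.norm(ctrl.current_ee_pos()-e),ctrl.current_wrist_force(),ctrl.current_width())
    if h: break
s=ctrl.snapshot("side");w=ctrl.snapshot("wrist"); print(ctrl.current_time(),ctrl.current_joint_positions())
cv2.imwrite("pics/draw.png",np.hstack([s["pixels"][60:420,180:560],cv2.resize(w["pixels"],(480,360))[:,40:440]])[...,::-1])
```

```text
0.0273973242940326 [-1.96334667  0.35260143  3.20676395]
0.02 False 0.01943416162774071 [-0.35454709 -0.01101729 -1.65990129] 0.027383223646361924
0.06 False 0.05900329299585193 [-0.33920553  0.13282621 -1.0557088 ] 0.026861309704427547
0.135 False 0.134270196752924 [-0.80426644  0.26072578 -1.99727022] 0.02738994207844101
9.275 [ 0.26528632  0.53953852 -0.59475787  1.84568231  0.89287087  0.65468657
  0.36041378]
```

View pics/draw.png

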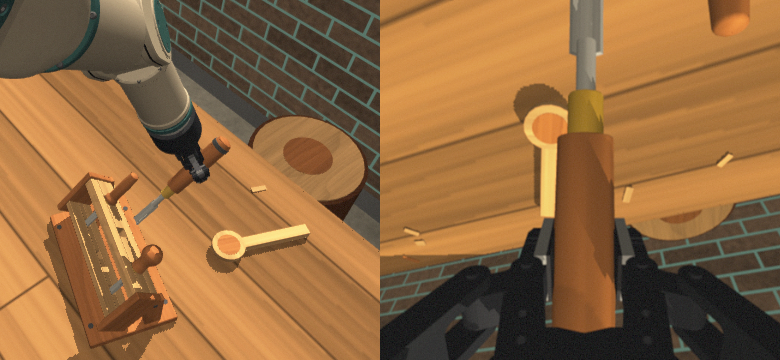

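The gouge is fully out (blade tip clear of the rack in side, firm grip in wrist). Next I'll lift, then turn it level with the butt at +x.

Run:
```python
from bench import ctrl
from plan import *
p=[.539,.0405,np.radians(-18.5),np.radians(41.5)]
a=axis(p[2],p[3]); z,qs=tool(a,p[2],np.radians(25))
e=np.array(ctrl.current_ee_pos())
ctrl.line_to(e+[-.05,0,.13],v=.12)
R0=R.from_quat(ctrl.current_orientation())
# gouge frame -> target: yaw back then pitch about world y so that a -> +x
yaw=R.from_euler('z',-p[2]); pit=R.from_euler('y',np.pi/2-p[3])
Rf=pit*yaw*R0; print((pit*yaw).apply(a).round(3),Rf.as_matrix()[:,2].round(3))
for P in ([.6,0,.38],[.55,0,.38],[.6,0,.34],[.65,0,.35]):
    j=ctrl.ik(P,Rf.as_quat()); print(P,j)
    if j is not None: break
if j is not None:
    try:
        ctrl.line_to(P,v=.06,attitude=Rf.as_quat()); print("line")
    except ctrl.PlanningError as x: print(x); ctrl.move_to(P,Rf.as_quat())
ctrl.dwell(.3)
print(ctrl.current_ee_pos(),ctrl.current_width(),ctrl.current_time(),np.abs(R.from_quat(ctrl.current_orientation()).as_matrix()-Rf.as_matrix()).max())
s=ctrl.snapshot("side");w=ctrl.snapshot("wrist")
cv2.imwrite("pics/fin.png",np.hstack([cv2.resize(s["pixels"],(400,300)),cv2.resize(w["pixels"],(400,300))])[...,::-1])
# prediction check in side and wrist: project the expected axis
P=np.array(ctrl.current_ee_pos())
for n,S in (("side",s),("wrist",w)): print(n,proj(S,[P+[.07,0,0],P-[.055,0,0],P-[.155,0,0]]).round())
```

```text
[1. 0. 0.] [-0.424 -0.001 -0.906]
[0.6, 0, 0.38] [ 0.28031767  0.79621347 -0.75940448  1.05212631  0.35884629  1.87593893
  1.18996049]
line
[ 5.99804846e-01 -1.97418296e-04  3.80863236e-01] 0.02749679685846466 11.9333 0.0014283297845180676
side [[391. 174.]
 [328. 213.]
 [272. 249.]]
wrist [[286. 485.]
 [286. 162.]
 [285. -54.]]
```

View pics/fin.png

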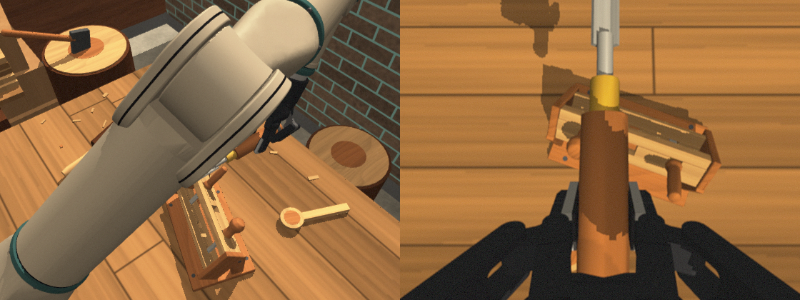

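The wrist view shows the shoulder at about (286,157) against a predicted (286,162), so there was no slip or yaw error. The arm blocks the side camera, so I'll check levelness from the scene camera with an overlay of the expected axis.

Run:
```python
from bench import ctrl
from fit import *
P=np.array(ctrl.current_ee_pos()); s=ctrl.snapshot("scene")
u=proj(s,[P+[.07,0,0],P-[.055,0,0],P-[.155,0,0]]); v=proj(s,[P+.07*np.array([.966,0,.259]),P-.155*np.array([.966,0,.259])]); print(u.round(1),v.round(1))
for l in ("palm_mid","knife_mid","blank_mid","gouge_mid"): print(l,[(np.round(d["xyz"],3).tolist(),round(d["score"],2)) for d in ctrl.recognise(l,"scene")][:3])
c=u.mean(0).astype(int); x,y=max(c[0]-60,0),max(c[1]-45,0)
im=cv2.resize(s["pixels"][y:y+90,x:x+120][...,::-1],None,fx=6,fy=6)
T=lambda h:np.round((h-[x,y]+.5)*6).astype(np.int32)
for k in T(u): cv2.circle(im,tuple(map(int,k)),4,(0,255,0),1)
for k in T(v): cv2.circle(im,tuple(map(int,k)),4,(255,0,255),1)
cv2.imwrite("pics/fin2.png",im); print(ctrl.current_time())
```

```text
[[206.2 184.5]
 [193.6 146.6]
 [184.8 120.2]] [[205.  177.8]
 [187.6 134.3]]
palm_mid [([0.55, -0.036, 0.156], 0.49)]
knife_mid [([0.601, 0.103, 0.17], 0.55)]
blank_mid [([0.774, -0.088, 0.014], 0.94)]
gouge_mid [([0.604, 0.105, 0.169], 0.53)]
12.2833
```

View pics/fin2.png

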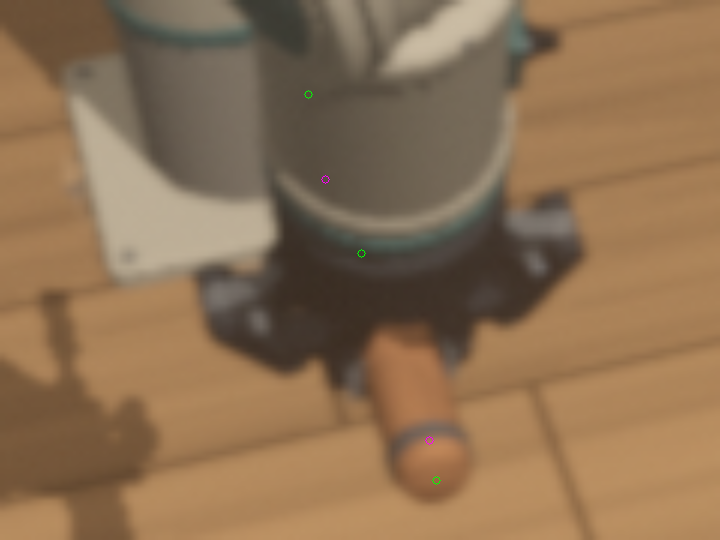

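The butt shows at (434,467) in the crop. Level would be (436,481) and 15° up would be (430,440), so it is about 4–5° up at most. The bystanders are where they started. Handing in.

Run:
```python
from bench import ctrl
print(ctrl.current_width(),abs(ctrl.current_qd()).max(),ctrl.current_ee_pos()); ctrl.sign_off()
```

```text
0.027474150296673317 0.0015546106962173768 [ 5.99996261e-01 -1.93080206e-05  3.80014738e-01]
the job is handed in; nothing more can be done
```

I drew the gouge out of the middle hole of the rack, turned it level with the butt pointing away from the robot, and handed the job in still holding it. The robot's clock read about 12.3 s of the 42 s allowed. Sign-off reports no verdict, so what follows is from my own last checks.

- **Hold:** the gripper is at x 0.60 m, 0.38 m above the bench. The fingers stopped 27.5 mm apart on the handle and the arm is still.
- **Direction:** the wrist view showed the gouge in line with straight ahead, and the shoulder within about 5 pixels of the prediction. That means the gouge did not slip noticeably in the grip.
- **Grip point:** about 68 mm from the butt by the wrist view. The worst reading of the scene view gives about 62 mm, still over the 55 mm needed.
- **Level:** the scene view put the butt about 2 pixels off the prediction. That means it is at most about 5° up, or gripped slightly nearer the butt; both are within the limits.
- **Palm gouge, knife and blank:** the networks placed the palm gouge and blank within 2 mm of where they started. The knife read about 6 mm off, close to the networks' 4 mm accuracy.
- **Mallet:** I did not measure it again at the end. The arm stayed well away from it.

Two network results were wrong. The best-scored wrist mask for the gouge was the spoon blank, which I discarded after checking the picture. In the final scene view the network reported the knife as the gouge.

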